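Set the haematocrit reader's disc to its hairline

ROBOT

A 6-joint arm with a two-finger parallel gripper is mounted at the origin on the work surface. World frame = base frame: x ahead of the robot, y to its left, z up, the work surface at z = 0. Lengths are in m, angles in rad, forces in N, time in s.
With the tool pointing down it reaches from about 0.275 to 1 m from the base axis. Payload 8.4 kg.
Tool frame: the origin (TCP) lies on the mounting face of the last link; the fingertips stand 173 mm ahead of it and the grasp point (between the pads) lies 155 mm ahead of it; z points along the fingers, y is the direction in which the jaws open and shut (so a half turn about z gives the same grasp; the last joint's range is limited). The gripper opens to 85 mm and grips with 20 to 120 N. Pads are 22 mm wide; open, the fingers measure 114 mm over their backs; the gripper's body (76 mm by 85 mm) begins 54 mm behind the grasp point. The pads swing forward as they close: fully open they stand 13 mm farther back than shut.
Start: joints at [-1.254, 0.353, 1.633, -0, 1.155, -0.002], TCP at [0.196, -0.594, 0.405] pointing down, gripper open.
Joint ranges: [-2.63, 2.63], [-0.92, 2.1], [0.06, 2.66], [-1.3, 4.44], [0, 2.69], [-3.02, 3.02]. Speed limits (rad/s): [2.22, 2.22, 2.79, 3.14, 3.14, 3.14].

INTERFACE

Orientations are given as a unit quaternion [x, y, z, w].
In Python, from plant import robot, get_image, camera_model gives the robot as it stands.
- The arm moves only by the shell command python3 -m jog 'ROWS' [FORCE]. ROWS is JSON, a list of rows, each a list of 3 entries, a list of its own where there are three numbers: the shift along the tool's x, y, z in m, then the turn, a rotation vector about the tool's x, y, z in degrees, then the opening, from 0 (shut) to 1 (fully open). A call has 1 to 8 rows; each row is the pose to reach, as a shift and turn from the pose commanded when the call began, along the tool's axes at that moment; what a row does not reach only later rows make up. A row lasts 1/10 s, in which the tool goes at most 50 mm and 8.59 degrees, less where a joint would pass 70% of its speed; a pose out of reach is approached as far as the arm can. A call with a gripper value outside its range is refused whole. The fingers move at their own pace and stop on an object; FORCE is the grip in N (left out, the last holds). Time passes only in rows, so rows that repeat a pose let the fingers close. It gives the time, the measured TCP pose, the force and the opening at its end, in the units of the state.
- robot.observe(): the state, without advancing time (a new reading comes with each control period).
- get_image(name): name is "side" or "top" or "wrist"; returns the picture (480x640x3 uint8, blue, green, red); there is no depth.
- camera_model(name): a dict with "K" (3x3 intrinsics, pixels), "cam_to_world" (4x4, takes a point from camera to world coordinates). Camera axes: x right, y up, looking along -z (the intrinsics and any distortion apply to the point x, -y, -z); pixel columns grow to the right and rows downward; lengths in m; the calibration is good to about 2 mm. A picture is of the moment at which its call begins: read the wrist's pose just before it. camera_model takes no time and is no camera call; for the wrist camera it gives the pose at the moment of the call.
- robot.job_done(): hands the job in, once; it reports no verdict.
The state is a dict: "time": time; "joint_positions": joint angles; "joint_vel": joint speeds; "joint_efforts": joint torques, N m; "position": TCP position; "tcp_rot": TCP orientation; "ft_force": force on the tool from outside, world axes, zero at the start; "wrist_torque": the same for the moment, N m; "gripper_width": finger opening in m.
Only numpy, scipy, OpenCV 4.12 (cv2) and the standard library are available. Lean on these libraries where they do the work, as an engineer would, in place of code of your own. Each camera call takes 0.05 s, during which the arm holds its last target. There are 200 camera calls.

TASK

Set the micro-haematocrit reader ready for the next blood tube: with a fingertip in the finger slot of its white disc, turn the disc until the long index line lies right under the black hairline of the aluminium cursor arm, then take the hand away. It is only a push with the finger: grip and lift nothing, keep off the clamped arm and its knob, do not shove the reader, and leave the other things on the bench alone.

Things in the scene. Friction and masses are not known exactly. Their poses are not given: they have to be found in the camera images.
- disc_centre (a point): the turning axis of the haematocrit reader, at the height of the disc's top face (34 mm above the bench); its axes are those of the reader's base, z up. The reader is a round grey base 222 mm across standing loose on rubber feet (about 2 kg), with a white graduated disc 196 mm across let into its top; the disc turns freely any number of turns, with light friction (about 0.07 N m, so 1 to 2 N at the slot) and stays where it is left
- slot (a point): centre of the finger slot in the disc, at the height of the disc's top face, 57 mm from the axis; moves with the disc. The slot is a piece of ring cut through the disc, 46 mm wide (34 to 80 mm from the axis), about 56 mm long measured round the disc (28 degrees to each side of its centre), with radial end walls, 9 mm deep down to the flat base; a fingertip 4 to 5 mm deep in it is enough. Seen from above its centre lies 60 degrees clockwise from the index line
- index_mark (a point): point on the disc's index line 88 mm from the axis, on the disc's top face; moves with the disc. The index line is the one long black line on the disc, 2.2 mm wide, running straight from near the hub to the rim; the scale divisions are short ticks at the rim, 5 degrees apart, and a thin spiral line is printed further in
- hairline_mark (a point): point under the cursor arm's hairline, 88 mm from the axis, level with the disc's top face: the index mark belongs here
- cursor_arm: the clamped cursor arm, an open aluminium frame 26 mm wide (two 5 mm rails, 16 mm gap) with one black hairline wire, 1.4 mm, along its middle; it reaches from the axis to the base's rim (110 mm), 2 mm over the disc, its top 42 mm above the bench. Its clamp knob, black, 24 mm across, stands on the axis up to 56 mm above the bench. Origin on the axis at bench height, x along the hairline outwards
- dial (a joint): angle of the disc in the reader's base (rad), growing anticlockwise seen from above; 0 when the index line lies along the x axis of the base. The index line lies under the hairline when this equals the value of joint cursor. At the start it is 0.6 to 2.8 rad less than that, so that an anticlockwise turn brings it there without the slot passing under the arm
- cursor (a joint): angle of the clamped cursor arm in the reader's base (rad), growing anticlockwise seen from above; 0 when the hairline lies along the x axis of the base. It is clamped stiffly (about 1 N m) and must stay as it is
- capillary_tub: bystander: clear tub of glass capillary tubes, 32 mm across, 55 mm high (the tubes stand up to 76 mm); origin under its centre
- sealant_tray: bystander: flat white tray of tube-sealing putty, 100 x 50 mm, 18 mm high; origin under its centre
- pipette: bystander: white hand pipette lying flat, about 240 mm long along its x (from -141 to +97 mm), 28 mm high; origin on the bench under its middle
- tube_rack: bystander: grey rack of blood tubes, 56 x 150 mm, 81 mm high; origin under its centre
- marker_pen: bystander: dark pen lying flat, 130 mm long along its x, 16 mm high; origin under its middle
- stain_bottle: bystander: amber bottle, 44 mm across, 85 mm high; origin under its centre
- slide_box: bystander: box of microscope slides, 87 x 64 mm, 40 mm high; origin under its centre
- bandage_roll: bystander: upright roll of white bandage, 60 mm across, 70 mm high; origin under its centre

How it is judged:
At the end, for the whole second after the job is handed in: The index line is at rest under the hairline, within 4 mm measured at the 88 mm radius (half a scale division); the reader stands within 20 mm and the cursor's hairline within 22 mm of where they were (horizontal distance between index_mark and hairline_mark below 0.004 m and velocity of joint dial below 0.05 rad/s and not (velocity of joint dial below -0.05 rad/s) and distance of disc_centre from where it was at the start of the episode below 0.02 m and distance of hairline_mark from where it was at the start of the episode below 0.022 m); the robot touches nothing.
It fails at once if the reader is lifted or tipped (height (world z) of disc_centre above 0.042 m or angle between disc_centre's own z axis and vertical above 0.08 rad).
It fails at once if the reader is shoved more than 20 mm (distance of disc_centre from where it was at the start of the episode above 0.02 m).
It fails at once if the fingers grip or push the cursor arm or its knob, or its setting is moved (contact force between the fingers and cursor_arm above 3 N or distance of hairline_mark from where it was at the start of the episode above 0.022 m).
It fails at once if the fingers grip or push another thing on the bench (contact force between the fingers and capillary_tub above 3 N or contact force between the fingers and sealant_tray above 3 N or contact force between the fingers and pipette above 3 N or contact force between the fingers and tube_rack above 3 N or contact force between the fingers and marker_pen above 3 N or contact force between the fingers and stain_bottle above 3 N or contact force between the fingers and slide_box above 3 N or contact force between the fingers and bandage_roll above 3 N).
It fails at once if another thing on the bench is shifted more than 15 mm, lifted or knocked over (distance of any of capillary_tub, sealant_tray, pipette, tube_rack, marker_pen, stain_bottle, slide_box, bandage_roll from where it was at the start of the episode above 0.015 m or angle between any of capillary_tub, sealant_tray, pipette, tube_rack, marker_pen, stain_bottle, slide_box, bandage_roll's own z axis and vertical above 0.3 rad).
It also fails if it takes over 43 s, if anything falls off the work surface, if the arm or the gripper's body presses on something with over 40 N, if the wrist force passes 120 N, or if a joint passes its speed limit or range.

## Working session

There is one attempt and no reset: what is moved stays moved. The work goes in short steps, Python scripts to look and compute and a shell command to move; the robot and the scene stay as the last step left them, time stands still between calls to the robot, and variables do not carry over. Pictures are saved under pics/ and viewed, about 8 in all and at most 12, crops included, and the job is handed in when it is done.

```bash
mkdir -p pics; ls; python3 - <<'E'
from plant import robot,get_image,camera_model
import cv2
for n in ["top","side"]:
    cv2.imwrite(f"pics/{n}0.png",get_image(n)); m=camera_model(n); print(n,m)
s=robot.observe();print(s)
E
```

```text
pics
top {'K': array([[533.6048899 ,   0.        , 320.39649761],
       [  0.        , 533.6048899 , 233.21630135],
       [  0.        ,   0.        ,   1.        ]]), 'cam_to_world': array([[ 0.01483612,  0.98118181, -0.19251533,  0.33399091],
       [-0.99960508,  0.0191499 ,  0.02056598,  0.00753206],
       [ 0.02386561,  0.19213418,  0.98107843,  1.28417249],
       [ 0.        ,  0.        ,  0.        ,  1.        ]])}
side {'K': array([[476.73196954,   0.        , 316.25908558],
       [  0.        , 476.73196954, 244.60798514],
       [  0.        ,   0.        ,   1.        ]]), 'cam_to_world': array([[-0.79625488,  0.36575784, -0.4818707 , -0.05804763],
       [-0.6049257 , -0.47274481,  0.64076301,  0.81009361],
       [ 0.00656222,  0.80170665,  0.59768168,  0.82845931],
       [ 0.        ,  0.        ,  0.        ,  1.        ]])}
{'time': 0.1, 'joint_positions': array([-1.25435908e+00,  3.53570769e-01,  1.63404233e+00, -1.91840851e-05,
        1.15518688e+00, -2.40753449e-03]), 'joint_vel': array([ 0.00090577, -0.00179506, -0.00169264,  0.00135268,  0.00038074,
        0.00040159]), 'joint_efforts': array([-1.59977582e-03, -6.06361985e+01, -3.42819500e+01, -6.40106055e-05,
        3.96509204e-03, -2.15841033e-05]), 'position': array([ 0.19584824, -0.59330864,  0.40404915]), 'tcp_rot': array([ 9.87318347e-01,  1.58751746e-01, -1.03060003e-04, -5.94863355e-04]), 'ft_force': array([0.63301789, 0.15042233, 0.40824609]), 'wrist_torque': array([-0.01633731,  0.00805519,  0.02725834]), 'gripper_width': 0.08526310663638216}
```

View pics/top0.png

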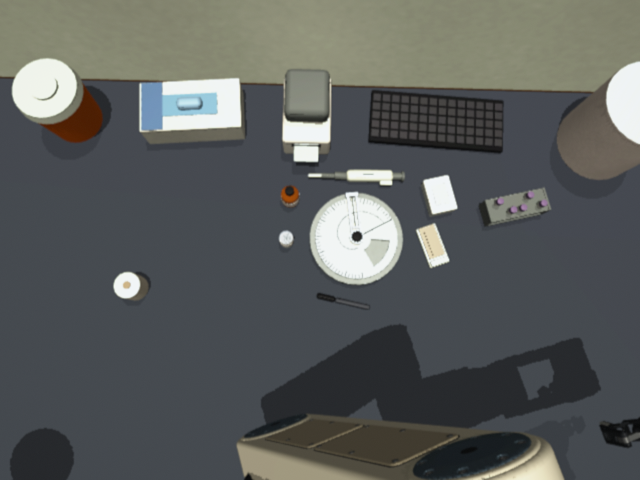

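The top view shows the reader hub near (357,237), the cursor arm toward (351,195), the index line toward (393,219) and the slot near (377,251). I'll measure these on a plane-rectified crop.

```bash
cat > h.py <<'E'
import numpy as np,cv2
from plant import robot,get_image,camera_model
def proj(m,P):
    P=np.atleast_2d(P);T=np.linalg.inv(m["cam_to_world"]);c=P@T[:3,:3].T+T[:3,3]
    u=(c*[1,-1,-1])@m["K"].T;return u[:,:2]/u[:,2:]
def ray(m,uv,z):
    d=np.linalg.solve(m["K"],[uv[0],uv[1],1])*[1,-1,-1];T=m["cam_to_world"];d=T[:3,:3]@d;o=T[:3,3]
    return o+d*(z-o[2])/d[2]
def rect(img,m,c,half,z,n=600):
    # orthographic map at height z: image up=+x, right=-y
    q=np.array([[c[0]+half,c[1]+half,z],[c[0]+half,c[1]-half,z],[c[0]-half,c[1]-half,z],[c[0]-half,c[1]+half,z]])
    H=cv2.getPerspectiveTransform(proj(m,q).astype(np.float32),np.float32([[0,0],[n,0],[n,n],[0,n]]))
    return cv2.warpPerspective(img,H,(n,n),flags=cv2.INTER_CUBIC)
E
python3 - <<'E'
from h import *
m=camera_model("top");im=cv2.imread("pics/top0.png")
c=ray(m,(357,237),.034);print(c)
for n,uv,z in [("hub",(357,237),.056),("tub",(286,239),.05),("bottle",(290,195),.08),("tray",(432,245),.018),("box",(440,195),.04),("rack",(516,206),.08),("pen",(343,301),.01),("pip",(365,176),.02)]: print(n,ray(m,uv,z).round(3))
r=rect(im,m,c[:2],.15,.034)
cv2.imwrite("pics/rect0.png",r)
E
```

```text
[ 0.57180785 -0.10625681  0.034     ]
hub [ 0.568 -0.104  0.056]
tub [0.561 0.062 0.05 ]
bottle [0.66  0.054 0.08 ]
tray [ 0.559 -0.29   0.018]
box [ 0.678 -0.307  0.04 ]
rack [ 0.644 -0.475  0.08 ]
pen [ 0.421 -0.075  0.01 ]
pip [ 0.728 -0.127  0.02 ]
```

View pics/rect0.png

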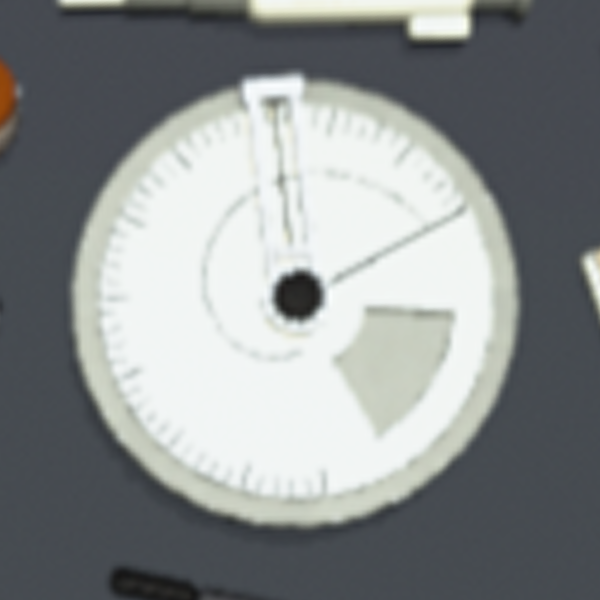

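Slot and index agree with the given geometry: the index is at 29° and the slot at −32° (60° clockwise), and the cursor is at about 95.7° in image angle. The turn needed is about 66.5° anticlockwise. Next I'll work out the approach move.

```bash
cat >> h.py <<'E'
from scipy.spatial.transform import Rotation as R
C=np.array([.571,-.1043])
def go(phi,r,z,C=C,ytool=None):
    """shift/turn (tool axes) from the current pose to the point at world bearing phi deg, radius r, TCP height z, tool y radial"""
    s=robot.observe();Rc=R.from_quat(s["tcp_rot"]);p=np.radians(phi)
    t=np.array([C[0]+r*np.cos(p),C[1]+r*np.sin(p),z])
    y=np.array([np.cos(p),np.sin(p),0]);zz=np.array([0,0,-1.]);x=np.cross(y,zz)
    Rt=R.from_matrix(np.c_[x,y,zz])
    print("t",round(s["time"],2),"pos",s["position"].round(4),"F",s["ft_force"].round(2),"w",round(s["gripper_width"],3))
    d=s["position"][:2]-C;print(" now bearing %.1f r %.4f"%(np.degrees(np.arctan2(d[1],d[0])),np.hypot(*d)))
    print(" target",t.round(4),"shift",Rc.inv().apply(t-s["position"]).round(4),"turn",np.degrees((Rc.inv()*Rt).as_rotvec()).round(2))
E
python3 -c "
from h import *
go(-122,.057,.30)"
```

```text
t 0.1 pos [ 0.1958 -0.5933  0.404 ] F [0.63 0.15 0.41] w 0.085
 now bearing -127.5 r 0.6163
 target [ 0.5408 -0.1526  0.3   ] shift [ 0.4657 -0.3102  0.1044] turn [-6.000e-02  3.000e-02  5.027e+01]
```

```bash
python3 -m jog '[[[0.466,-0.31,0.06],[0,0,50.3],0],[[0.466,-0.31,0.06],[0,0,50.3],0],[[0.466,-0.31,0.06],[0,0,50.3],0],[[0.466,-0.31,0.06],[0,0,50.3],0],[[0.466,-0.31,0.06],[0,0,50.3],0],[[0.466,-0.31,0.06],[0,0,50.3],0],[[0.466,-0.31,0.06],[0,0,50.3],0],[[0.466,-0.31,0.06],[0,0,50.3],0]]'; python3 -c "
from h import *
go(-122,.057,.26)"
```

```text
time: 0.9
position: [0.4328, -0.2912, 0.3634]
tcp_rot: [0.961, -0.277, -0.0, -0.0]
ft_force: [-0.2, -1.0, 0.2]
gripper_width: -0.0003
t 0.9 pos [ 0.4328 -0.2912  0.3634] F [-0.2  -0.96  0.2 ] w -0.0
 now bearing -126.5 r 0.2324
 target [ 0.5408 -0.1526  0.26  ] shift [ 0.0178 -0.1748  0.1034] turn [ 0.    0.01 -0.12]
```

```bash
python3 -m jog '[[[0.018,-0.175,0.10],[0,0,0],0],[[0.018,-0.175,0.10],[0,0,0],0],[[0.018,-0.175,0.10],[0,0,0],0],[[0.018,-0.175,0.10],[0,0,0],0],[[0.018,-0.175,0.10],[0,0,0],0],[[0.018,-0.175,0.10],[0,0,0],0],[[0.018,-0.175,0.10],[0,0,0],0]]'; python3 -c "
from h import *
go(-122,.057,.22)
m=camera_model('wrist');im=get_image('wrist');cv2.imwrite('pics/w1.png',im)
T=m['cam_to_world'];print(T.round(3));print(proj(m,[[*C,.034],[*C,.056],[.5408,-.1526,.034]]).round(0))
t=get_image('top');tm=camera_model('top');cv2.imwrite('pics/t1.png',rect(t,tm,C,.15,.034))"
```

```text
time: 1.6
position: [0.5398, -0.1547, 0.264]
tcp_rot: [0.961, -0.276, -0.0, 0.0]
ft_force: [-0.6, -0.2, -0.4]
gripper_width: -0.0006
t 1.6 pos [ 0.5398 -0.1547  0.264 ] F [-0.56 -0.2  -0.41] w -0.001
 now bearing -121.8 r 0.0592
 target [ 0.5408 -0.1526  0.22  ] shift [-0.0002 -0.0022  0.044 ] turn [ 0.02  0.   -0.04]
[[-0.53   0.817  0.227  0.597]
 [-0.848 -0.511 -0.141 -0.19 ]
 [ 0.001 -0.267  0.964  0.233]
 [ 0.     0.     0.     1.   ]]
[[227. 260.]
 [216. 273.]
 [322. 260.]]
```

View pics/w1.png

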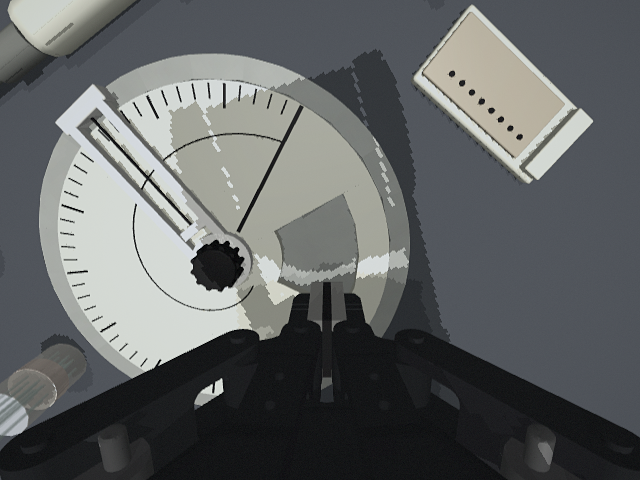

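The wrist view shows the knob at (218,265), within a few pixels of prediction. The slot spans about (275,232) to (356,265), and its leading wall is ahead of the finger (tool +x). The fingertip lies over the slot, so I'll descend carefully.

```bash
python3 -m jog '[[[0,-0.001,0.034],[0,0,0],0],[[0,-0.001,0.044],[0,0,0],0],[[0,-0.001,0.046],[0,0,0],0],[[0,-0.001,0.048],[0,0,0],0],[[0,-0.001,0.048],[0,0,0],0]]'; python3 -c "
from h import *
go(-122,.058,.203)
m=camera_model('wrist');im=get_image('wrist');cv2.imwrite('pics/w2.png',im)
"
```

```text
time: 2.2
position: [0.5409, -0.1536, 0.2165]
tcp_rot: [0.961, -0.276, 0.0, -0.0]
ft_force: [-0.2, 0.7, 0.6]
gripper_width: 0.0001
t 2.2 pos [ 0.5409 -0.1536  0.2165] F [-0.24  0.67  0.59] w 0.0
 now bearing -121.4 r 0.0577
 target [ 0.5403 -0.1535  0.203 ] shift [-0.0006  0.0003  0.0135] turn [-0.01 -0.05 -0.05]
```

View pics/w2.png

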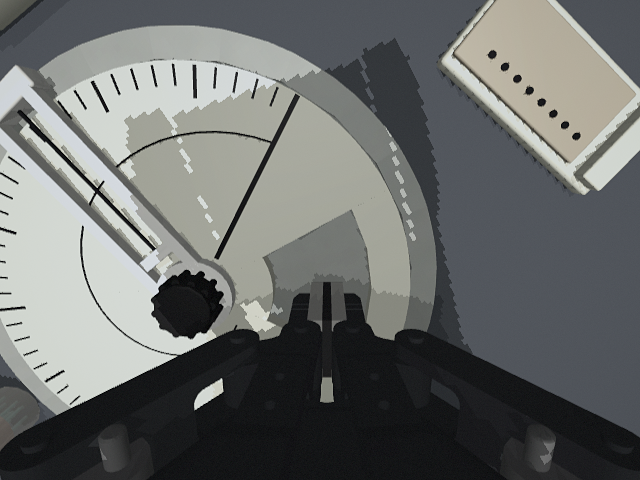

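The tip at (327,283) is over the slot region (270–370, 215–320) and has touched nothing. I'll go down in small guarded steps.

```bash
python3 -m jog '[[[0,0,0.004],[0,0,0],0],[[0,0,0.007],[0,0,0],0],[[0,0,0.007],[0,0,0],0]]';python3 -m jog '[[[0,0,0.003],[0,0,0],0],[[0,0,0.003],[0,0,0],0]]'; python3 -m jog '[[[0,0,0.003],[0,0,0],0],[[0,0,0.003],[0,0,0],0]]'
```

```text
time: 2.55
position: [0.5406, -0.1532, 0.2084]
tcp_rot: [0.961, -0.276, -0.0, -0.0]
ft_force: [-0.4, 0.0, -0.6]
gripper_width: -0.0001
time: 2.75
position: [0.5406, -0.1532, 0.2053]
tcp_rot: [0.961, -0.276, -0.0, 0.0]
ft_force: [-0.3, 0.6, -0.6]
gripper_width: 0.0001
time: 2.95
position: [0.5406, -0.1532, 0.2024]
tcp_rot: [0.961, -0.276, -0.0, 0.0]
ft_force: [-0.0, 1.0, 1.2]
gripper_width: -0.0001
```

The tip is in the slot with no contact. Now the first 32° of arc: tool +x is the anticlockwise tangent, and r is about 57.5 mm.

```bash
python3 -m jog '[[[0.004,-0.0001,0],[0,0,-4],0],[[0.008,-0.0006,0],[0,0,-8],0],[[0.012,-0.0013,0],[0,0,-12],0],[[0.0158,-0.0022,0],[0,0,-16],0],[[0.0197,-0.0035,0],[0,0,-20],0],[[0.0234,-0.005,0],[0,0,-24],0],[[0.027,-0.0067,0],[0,0,-28],0],[[0.0305,-0.0087,0],[0,0,-32],0]]'; python3 -c "
from h import *
go(-90,.0575,.2025)
m=camera_model('wrist');im=get_image('wrist');
T=cv2.resize(rect(get_image('top'),camera_model('top'),C,.15,.034),(400,400))
W=rect(im,m,C,.13,.034,400)
cv2.imwrite('pics/w3.png',np.hstack([W,T]))
"
```

```text
time: 3.75
position: [0.571, -0.1622, 0.2026]
tcp_rot: [1.0, 0.001, -0.0, 0.0]
ft_force: [-1.1, -0.7, 0.5]
gripper_width: -0.0002
t 3.75 pos [ 0.571  -0.1622  0.2026] F [-1.13 -0.7   0.54] w -0.0
 now bearing -90.0 r 0.0579
 target [ 0.571  -0.1618  0.2025] shift [-0.     -0.0004  0.0001] turn [0.01 0.05 0.13]
```

View pics/w3.png

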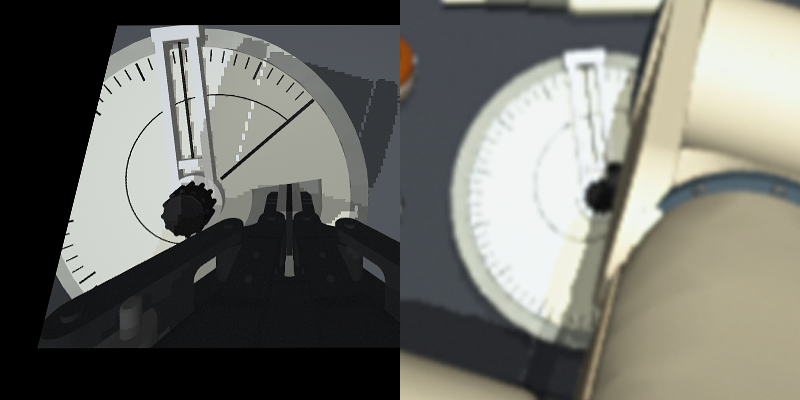

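In the rectified wrist view (left half) the index line runs (221,178)→(312,100), which is 40.6°. The hairline runs (181,42)→(191,150), which is 95.3°, so about 54.7° remain. The disc is following the finger. I'll do 44° more and drift outward 2 mm to stay clear of the arm.

```bash
python3 -m jog '[[[0.0056,-0.0001,0],[0,0,-5.5],0],[[0.0112,-0.0006,0],[0,0,-11],0],[[0.0167,-0.0017,0],[0,0,-16.5],0],[[0.0221,-0.0033,0],[0,0,-22],0],[[0.0274,-0.0055,0],[0,0,-27.5],0],[[0.0324,-0.0081,0],[0,0,-33],0],[[0.0372,-0.0112,0],[0,0,-38.5],0],[[0.0417,-0.0149,0],[0,0,-44],0]]'; python3 -c "
from h import *
go(-46,.06,.2025)
m=camera_model('wrist');im=get_image('wrist');cv2.imwrite('pics/w4raw.png',im)
print(m['cam_to_world'][:3,3])
W=rect(im,m,C,.12,.034,600)
cv2.imwrite('pics/w4.png',W)
"
```

```text
time: 4.65
position: [0.6126, -0.1471, 0.2025]
tcp_rot: [0.927, 0.375, -0.0, -0.0]
ft_force: [-2.4, -1.4, 0.2]
gripper_width: -0.0
t 4.65 pos [ 0.6126 -0.1471  0.2025] F [-2.37 -1.4   0.15] w -0.0
 now bearing -45.9 r 0.0597
 target [ 0.6127 -0.1475  0.2025] shift [-0.0001  0.0003  0.    ] turn [-0.04  0.04  0.06]
[ 0.66059279 -0.09988917  0.17119162]
```

View pics/w4.png

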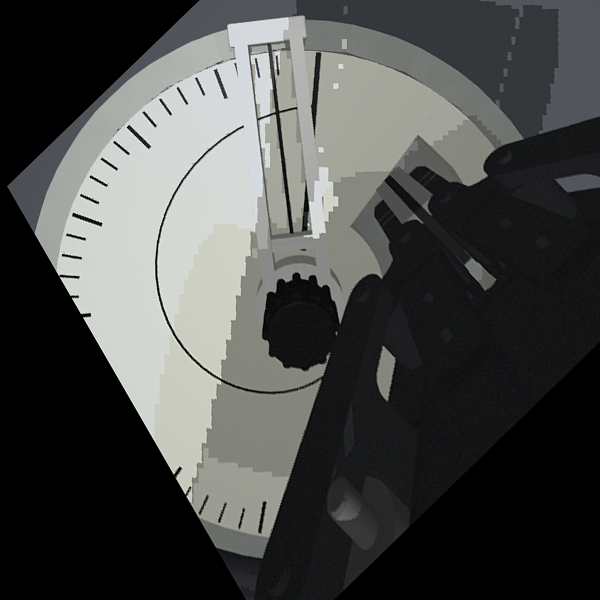

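In this rectified view (0.4 mm/px) the index line runs (318,55)→(305,230), about 85.5°. The hairline runs (268,45)→(292,232), about 97°. That leaves about 11°, so I'll advance 7° and measure more finely.

```bash
python3 -m jog '[[[0.0037,-0.0001,0],[0,0,-3.5],0],[[0.0073,-0.0004,0],[0,0,-7],0],[[0.0073,-0.0004,0],[0,0,-7],0]]'; python3 -c "
from h import *
go(-39,.06,.2025)
m=camera_model('wrist');im=get_image('wrist');cv2.imwrite('pics/w5raw.png',im)
import json;json.dump({k:np.array(v).tolist() for k,v in m.items()},open('m5.json','w'))
W=rect(im,m,C+[.065,0],.065,.034,600)
cv2.imwrite('pics/w5.png',W)
"
```

```text
time: 5.0
position: [0.6178, -0.1417, 0.2027]
tcp_rot: [0.903, 0.429, 0.0, -0.0]
ft_force: [-0.2, -0.5, 0.1]
gripper_width: -0.0001
t 5.0 pos [ 0.6178 -0.1417  0.2027] F [-0.24 -0.45  0.13] w -0.0
 now bearing -38.6 r 0.0599
 target [ 0.6176 -0.1421  0.2025] shift [-0.0004  0.0001  0.0002] turn [-0.   -0.   -0.15]
```

View pics/w5.png

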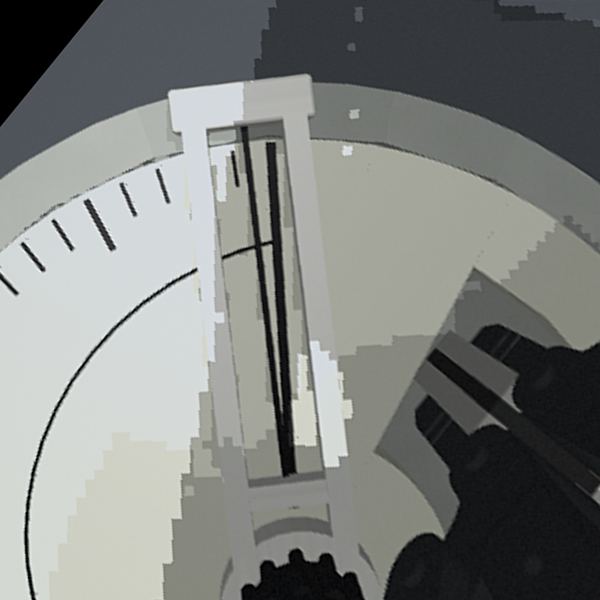

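Here (0.217 mm/px) the index line runs (271,142)→(290,470), 93.3°, and the wire runs (245,127)→(285,440), 97.3°. That leaves 4°. I'll advance 4°, then check by fitting both lines.

```bash
python3 -m jog '[[[0.0021,0,0],[0,0,-2],0],[[0.0042,-0.0001,0],[0,0,-4],0],[[0.0042,-0.0001,0],[0,0,-4],0]]'; python3 -c "
from h import *
go(-35,.06,.2025)
m=camera_model('wrist');im=get_image('wrist');cv2.imwrite('pics/w6raw.png',im)
W=rect(im,m,C+[.065,0],.065,.034,600)
cv2.imwrite('pics/w6.png',W[80:600,150:450])
"
```

```text
time: 5.35
position: [0.6203, -0.1386, 0.2027]
tcp_rot: [0.888, 0.46, -0.0, -0.0]
ft_force: [-0.5, -0.8, 0.7]
gripper_width: -0.0004
t 5.35 pos [ 0.6203 -0.1386  0.2027] F [-0.52 -0.75  0.68] w -0.0
 now bearing -34.8 r 0.0600
 target [ 0.6201 -0.1387  0.2025] shift [-0.0002 -0.      0.0002] turn [-0.01  0.   -0.18]
```

View pics/w6.png

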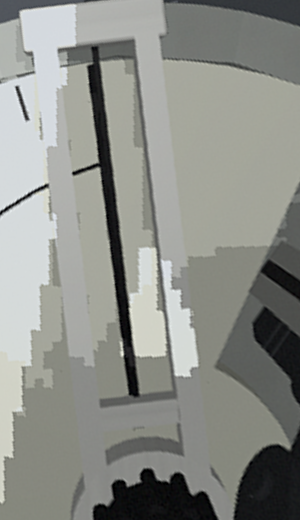

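The lines now nearly coincide, with the index at (92,65) and the wire at (98,65), but from here parallax shifts the wire a little. I'll back the finger off the wall, lift straight out and check from a camera pose above the arm.

```bash
python3 -m jog '[[[-0.005,0,0],[0,0,0],0],[[-0.009,0,0],[0,0,0],0],[[-0.009,0,-0.01],[0,0,0],0],[[-0.009,0,-0.03],[0,0,0],0],[[-0.009,0,-0.07],[0,0,0],0],[[-0.009,0,-0.1],[0,0,0],0],[[-0.009,0,-0.1],[0,0,0],0]]'; python3 -c "
from h import *
s=robot.observe();m=camera_model('wrist');T=m['cam_to_world']
print(s['position'],T.round(3))
hm=np.r_[C+.07*np.array([np.cos(.127),np.sin(.127)]),.036]
# camera sits where optical axis hits hm: needed world shift; and vertical-over shift
ax=-T[:3,2]; hit=T[:3,3]+ax*(hm[2]-T[2,3])/ax[2]
Rc=R.from_quat(s['tcp_rot'])
print('uv',proj(m,hm),'shift over:',Rc.inv().apply(np.r_[hm[:2]-T[:2,3],0]).round(3))
im=get_image('wrist');cv2.imwrite('pics/w7raw.png',im)
"
```

```text
time: 6.1
position: [0.6168, -0.1464, 0.3082]
tcp_rot: [0.887, 0.461, 0.003, 0.003]
ft_force: [0.5, 0.4, 1.0]
gripper_width: 0.0005
[ 0.61684687 -0.14636967  0.3082019 ] [[ 0.818  0.556  0.146  0.655]
 [-0.575  0.788  0.22  -0.091]
 [ 0.007 -0.264  0.964  0.277]
 [ 0.     0.     0.     1.   ]]
uv [[309.53415096 163.07673825]] shift over: [-0.012 -0.01  -0.   ]
```

```bash
python3 -c "
from h import *
s=robot.observe();m=camera_model('wrist');im=get_image('wrist');print(s['position'],m['cam_to_world'][:3,3])
W=rect(im,m,C+[.06,0],.06,.034,600)
cv2.imwrite('pics/w8.png',W)
np.set_printoptions(linewidth=200)
g=cv2.cvtColor(rect(im,m,C+[.06,0],.06,.036,1200),cv2.COLOR_BGR2GRAY).astype(int)
for r in range(30,95,5):  # dark run at radius r mm, row
    row=1200-r*10; c=600-int(r*10*np.tan(.127)); w=g[row,c-70:c+70]; d=np.where(w<80)[0]
    print(r, (d+c-70).min() if len(d) else None,(d+c-70).max() if len(d) else None,len(d),w.min())
"
```

```text
[ 0.61604384 -0.14615461  0.30582088] [ 0.65454447 -0.09063944  0.27469237]
30 551 569 19 8
35 545 561 17 11
40 539 557 19 5
45 531 551 21 9
50 526 544 19 11
55 521 540 20 11
60 513 531 19 18
65 506 527 22 0
70 502 521 20 12
75 496 512 17 35
80 489 509 21 18
85 484 502 19 42
90 477 496 20 13
```

View pics/w8.png

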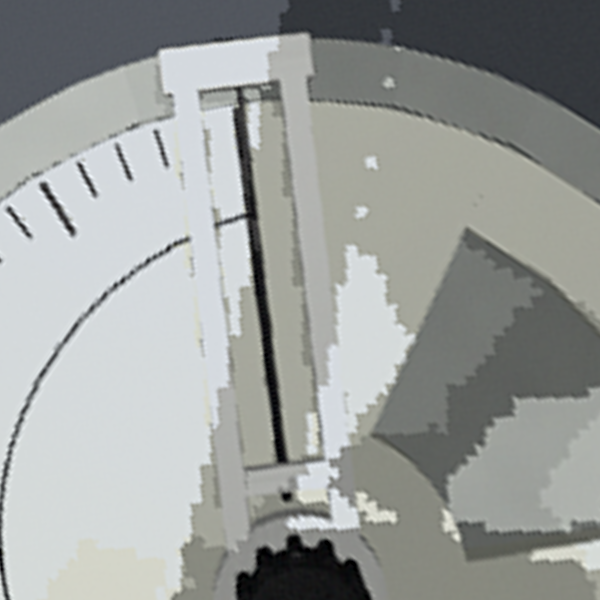

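The combined dark band is only about 2.0 mm wide (the index alone is 2.2 mm) along 30–90 mm radius. So the wire lies within the index line, and the residual is under about 1 mm. I'll take the hand away and hand in.

```bash
python3 -m jog '[[[0,0,-0.05],[0,0,0],0],[[0,0,-0.1],[0,0,0],0],[[0,0,-0.1],[0,0,0],0],[[0,0,-0.1],[0,0,0],0]]'; python3 -c "
from h import *
t=get_image('top');r=rect(t,camera_model('top'),C,.15,.034);cv2.imwrite('pics/t9.png',r)
s=robot.observe();print(s['time'],s['ft_force'],np.abs(s['joint_vel']).max())
print(robot.job_done())"
```

```text
time: 6.6
position: [0.6152, -0.1459, 0.4028]
tcp_rot: [0.887, 0.461, 0.0, 0.0]
ft_force: [-0.4, 0.4, -0.6]
gripper_width: 0.0
6.65 [-0.80891981 -0.22994079 -0.36215104] 0.020327276543945713
the job is handed in; nothing more can be done
None
```

The index line now lies under the hairline, and the job is handed in at about 6.7 s. I pushed the disc about 67° anticlockwise with the shut fingertips in the finger slot. Then I backed the finger off the slot wall, lifted straight out and raised the hand well clear.

- **Alignment:** the last wrist picture, taken from almost above the arm, shows the index line and hairline as one dark band. The band is about 2.0 mm wide from 30 to 90 mm radius. The index line alone is 2.2 mm, so I put the misalignment at about 1 mm or less.
- **Forces:** readings at the end of each move stayed at about 3 N or less, and the force was near zero at hand-in.
- **Disagreement:** the hairline's angle read 95.3–95.7° in the first pictures and 97.3° in the later, closer ones. I attribute this to coarse early pixel readings. I set the final alignment from both lines in the same picture, so it does not depend on the earlier values.
- **Not checked:** I did not measure whether the reader, the arm or the other things on the bench had moved. I saved a last top picture but did not view it.

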